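Take the flat battery out of the dough sheeter

ROBOT

A 6-joint arm with a two-finger parallel gripper is mounted at the origin on a cart in front of the work surface, level with it; the furniture and walls round the work are solid. World frame = base frame: x ahead of the robot, y to its left, z up, the work surface at z = 0. Lengths are in m, angles in degrees, forces in N, time in s.
With the tool pointing down it reaches from about 0.25 to 0.725 m from the base axis. Payload 9.7 kg.
Tool frame: the origin (TCP) lies midway between the tips of the shut fingers; the grasp point (between the pads) lies 19 mm behind it; z points along the fingers, y is the line along which they close (so a half turn about z gives the same grasp; the last joint's range is limited). The gripper opens to 85 mm and grips with 20 to 120 N. Pads are 22 mm wide; open, the fingers measure 114 mm over their backs; the gripper's body (76 mm by 85 mm) begins 54 mm behind the grasp point. The pads swing forward as they close: fully open they stand 13 mm farther back than shut.
Start: joints at [-63.369, 4.979, 10.078, 95.1, 0, 90], TCP at [0.247, -0.492, 0.208] pointing down, gripper open.
Joint ranges: [-179.16, 179.16], [-48.56, 103.87], [-65.8, 70.77], [-126.05, 130.52], [-82.76, 87.17], [-180, 180]. Speed limits (degrees/s): [127.2, 127.2, 147.25, 180, 180, 180].

INTERFACE

Orientations are given as [roll, pitch, yaw] about the fixed x, y, z axes, in that order (R = Rz(yaw) Ry(pitch) Rx(roll)).
In Python, from workcell import bot gives the robot as it stands.
- The arm moves only by the shell command python3 -m crank 'ROWS' [FORCE]. ROWS is JSON, a list of rows, each an object with "gripper": the finger opening in mm, from 0 to 85.4; "travel": the shift along the tool's x, y, z in mm, a list of three; "twist": the turn, a rotation vector about the tool's x, y, z in rad, a list of three. In form: [{"gripper": gripper, "travel": [tx, ty, tz], "twist": [rx, ry, rz]}, ...]. A call has 1 to 12 rows; each row shifts and turns the commanded pose from where the row before left it, along the tool's axes as they then stand; what a row does not reach is not made up. A row lasts 1/8 s, in which the tool goes at most 62.5 mm and 10.7 degrees, less where a joint would pass 70% of its speed; a pose out of reach is approached as far as the arm can. A call is refused whole if a number of a shift passes 62.5 or a number of a turn 0.188, either way. A call with a gripper value outside its range is refused whole. The fingers move at their own pace and stop on an object; FORCE is the grip in N (left out, the last holds). Time passes only in rows, so rows that do not move let the fingers close. It gives the time, the measured TCP pose, the force, the opening and the grip force at its end, in the units of the state.
- bot.get_obs(): the state, without advancing time (a new reading comes with each control period).
- bot.camera(name): name is "side" or "top"; returns the picture (420x560x3 uint8, red, green, blue); there is no depth.
- bot.calibration(name): a dict with "vfov" (degrees; the focal length in pixels is half the picture's height over the tangent of half this angle, whatever the lens; pixels are square), "cx", "cy" (the principal point, pixels), "k1" (the pictures are not rectified: a ray, as slopes to the right and down, at radius r is drawn at 1 + k1 r^2 times it, then the intrinsics apply), "camera_from_world" (4x4, takes a point from world to camera coordinates). Camera axes: x right, y down, z forward; pixel columns grow to the right and rows downward; lengths in m; the calibration is good to about 2 mm. A picture is of the moment at which its call begins. calibration takes no time and is no camera call.
- bot.job_done(): hands the job in; it is judged then, once.
The state is a dict: "time": time; "q": joint angles; "qd": joint speeds; "joint_efforts": joint torques, N m; "ee_pos": TCP position; "tcp_rot": TCP orientation; "wrist_force": force on the tool from outside, world axes, zero at the start; "torque": the same for the moment, N m; "opening": finger opening in m; "grasp_force": force on a finger pad.
Only numpy, scipy, OpenCV 4.12 (cv2) and the standard library are available. Lean on these libraries where they do the work, as an engineer would, in place of code of your own. Each camera call takes 0.05 s, during which the arm holds its last target. There are 200 camera calls.

TASK

The dough sheeter's battery is flat. Swing the steel cover on the machine's sloping front right aside on its pivot screw, draw the battery pack out of its bay and stand it in the charger, fully down with its grip upward and without ramming it, then swing the cover fully shut again so that no flour gets in. Do not disturb the bowls and the shaker standing around.

Things in the scene. Friction and masses are not known exactly. Their poses are not given: they have to be found in the camera images.
- sheeter: White bench dough sheeter, 300 x 235 x 327 mm, fixed. Origin: under its centre, on the table; x from its sloping front (facing the robot) to its back, y to its left, z up. The grey front rises at 35 degrees: in these axes its outward normal is n = (-0.574, 0, 0.819), its up-slope direction v = (0.819, 0, 0.574).
- tray_edge (a point): Middle of the front edge of the aluminium infeed tray, 184 mm wide (y), which overhangs the port: at (-0.030, 0, 0.290) in the sheeter's axes. A vertical gripper over the port hits it; one tilted towards the robot by 24 degrees or more passes.
- port (a point): Centre of the port, in the plane of the sloping face: (-0.030, 0, 0.150) in the sheeter's axes. The port is 56 mm (along v) x 94 mm (along y). Its finger well is 30 mm deep (along -n); below that a bay of 47 x 75 mm guides the battery.
- pivot (a point): Axis of the cover's pivot screw in the plane of the sloping face, 66 mm along the sheeter's +y from the port's centre. The axis is along n; the screw head stands 12 mm off the face.
- cover (a joint): Flat steel cover, 140 x 63 x 4 mm, that lies on the slope over the port and turns in its plane about the pivot screw. 0 = shut, 1.65 rad = right aside, both against stops; as it opens the knob end goes from the -y side down the slope (-v). It stays where it is left. The knob takes about 2 to 9 N along its arc, plus what fingers gripping it hard add.
- cover_knob (a point): Point on the axis of the cover's round black knob, 28 mm off the sloping face along n; knob axis along n, 16 mm thick (19 mm in its top 5 mm; 22 mm at its foot), its top 11 mm above this point, the cover's upper face 23 mm below it. At cover value q it lies, from the pivot, at -0.111 cos(q) along y and -0.111 sin(q) along v.
- battery: Battery pack: block 42 (x) x 70 (y) x 80 mm (z) with a grip rib 34 (x) x 16 (y) mm from z = 80 to 104 mm. Origin: centre of its foot (contact end); z towards the rib. About 0.28 kg. At the start it lies in the bay with 2 to 3 mm of play, z along n, y along the sheeter's y. A spring lifts it about 10 mm once the cover is aside. To be clear it must move 105 mm along n.
- charger: Black charger, fixed. Its block is 78 (x) x 106 (y) x 50 mm high with a rectangular dock open at the top; a shelf 30 mm high reaches to x = -66 mm. Origin: under the dock's centre, on the table. The battery stands in the dock with its y along the charger's y, either way round.
- dock (a point): Centre of the dock's floor, 22 mm above the table. The dock is 49 (x) x 77 mm (y), 28 mm deep, its mouth widened by a 4 mm chamfer.
- bowl_yellow: Yellow paste bowl with a brush in it, 100 x 100 x 115 mm, loose; origin under its centre.
- bowl_white: White bowl, 94 x 94 x 60 mm, loose; origin under its centre.
- shaker: White shaker cup, 106 mm across, 174 mm high, loose; origin under its centre.
There are look-alikes about, which are no part of the job. Leave any purple look-alike of the charger alone.

How it is judged:
By the outcome, as a careful person would: the job done as asked, in the order asked, and still so for the second after the job is handed in, with the robot touching nothing.
It also fails if it takes over 69 s, if anything falls off the work surface, if the arm or the gripper's body presses on something with over 40 N, if the wrist force passes 120 N, or if a joint passes its speed limit or range.

## Working session

There is one attempt and no reset: what is moved stays moved. The work goes in short steps, Python scripts to look and compute and a shell command to move; the robot and the scene stay as the last step left them, time stands still between calls to the robot, and variables do not carry over. Pictures are saved under pics/ and viewed, at most 10 in all, crops included, and the job is handed in when it is done.

```bash
mkdir -p pics; ls
python3 - <<'E'
from workcell import bot
import cv2
for n in("side","top"):
    im=bot.camera(n); cv2.imwrite(f"pics/{n}0.png",im[:,:,::-1]); c=bot.calibration(n); print(n,c)
print(bot.get_obs())
E
```

```text
pics
side {'vfov': 47.27550252637537, 'cx': 279.424380948475, 'cy': 215.99768489343575, 'k1': -0.1744065937922614, 'camera_from_world': array([[ 0.7986713 , -0.60174314, -0.00541681, -0.43442203],
       [-0.29767142, -0.38723312, -0.87260658,  0.30953502],
       [ 0.52298746,  0.69853826, -0.48839371,  1.26463275],
       [ 0.        ,  0.        ,  0.        ,  1.        ]])}
top {'vfov': 44.76660023709009, 'cx': 276.70905105082517, 'cy': 213.99987903863428, 'k1': -0.18324563195854418, 'camera_from_world': array([[ 1.12948959e-02, -9.99877895e-01, -1.07990500e-02,
        -6.68355752e-04],
       [-9.89293837e-01, -9.60257426e-03, -1.45621062e-01,
         5.35040078e-01],
       [ 1.45499583e-01,  1.23282083e-02, -9.89281500e-01,
         1.44580974e+00],
       [ 0.00000000e+00,  0.00000000e+00,  0.00000000e+00,
         1.00000000e+00]])}
{'time': 0.1, 'q': array([-6.33700196e+01,  5.00863074e+00,  1.00375828e+01,  9.50971622e+01,
        8.39874375e-04,  9.00009956e+01]), 'qd': array([0.06619511, 0.02907672, 0.15425642, 0.00504186, 0.08154089,
       0.02653298]), 'joint_efforts': array([-7.46145615e-04, -5.21561050e+01,  4.65652370e+01,  1.60398299e-02,
       -3.64640653e-05,  6.77259823e-05]), 'ee_pos': array([ 0.24642866, -0.4914541 ,  0.20713478]), 'tcp_rot': array([-1.79931790e+02, -8.38688530e-04,  2.66289838e+01]), 'wrist_force': array([-0.14560202,  0.09941168,  0.2737848 ]), 'torque': array([-0.03682723, -0.01344144, -0.04252081]), 'grasp_force': 0.0, 'opening': 0.0853764479605681}
```

View pics/side0.png

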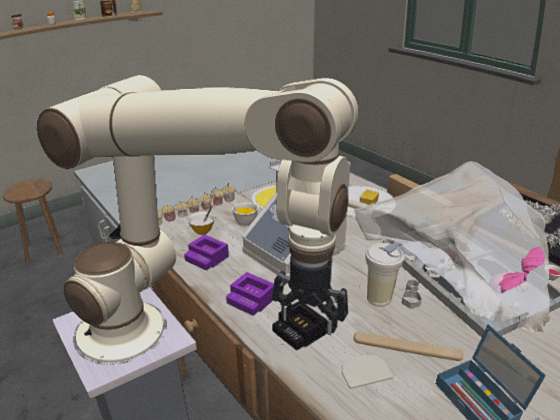

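View pics/top0.png

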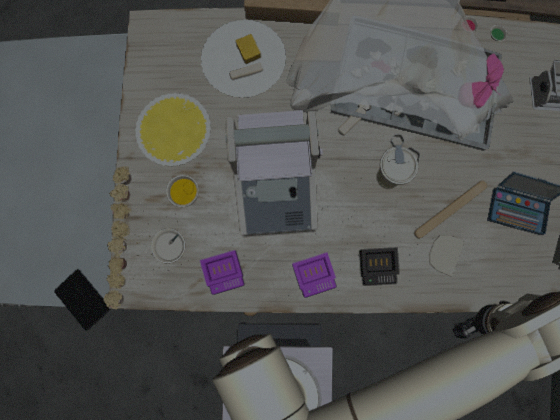

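Top: the sheeter is at about (275,180), with the cover at (272,190) and its dark knob at about (293,191). The candidates for the charger are the black one at (379,265), purple ones at (222,272) and (315,275), and a flat black tablet at (82,299). I choose the black block at (379,265), which has a dock and contacts. I'll check it in a close crop.

Run:
```python
import cv2
im=cv2.imread("pics/top0.png")[150:300,220:420]
cv2.imwrite("pics/top0c.png",cv2.resize(im,None,fx=4,fy=4,interpolation=cv2.INTER_CUBIC))
```

```text
(no output)
```

View pics/top0c.png

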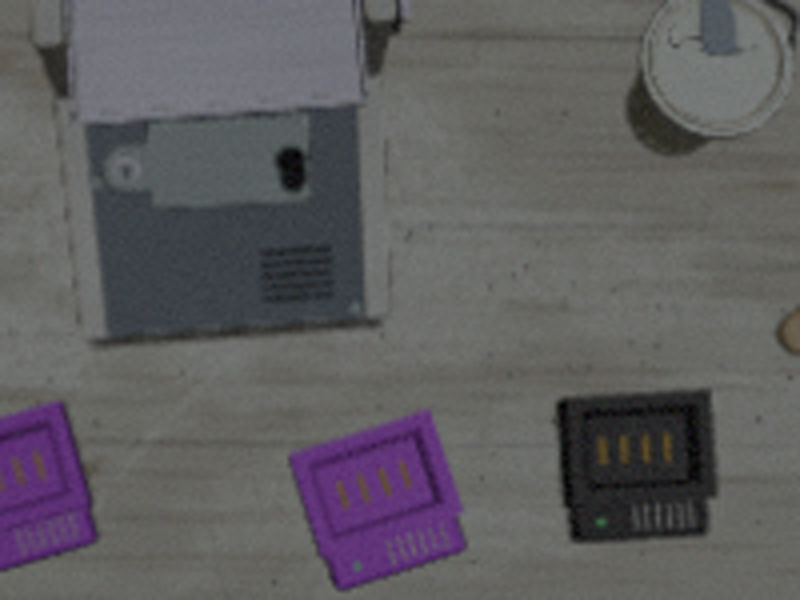

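The crop shows the black charger (dock centre about (640,450), shelf toward the robot) and the shut cover, with its screw at (126,170) and knob top at about (291,182). I'll fit the poses.

```bash
cat > h.py <<'E'
import numpy as np
from workcell import bot
from scipy.optimize import least_squares
from scipy.spatial.transform import Rotation as R
def proj(n,P):
    c=bot.calibration(n);P=np.atleast_2d(P);T=c["camera_from_world"]
    p=P@T[:3,:3].T+T[:3,3];s=p[:,:2]/p[:,2:];r2=(s**2).sum(1,keepdims=True)
    f=210/np.tan(np.radians(c["vfov"]/2));return s*(1+c["k1"]*r2)*f+[c["cx"],c["cy"]]
def place(p,L):
    L=np.atleast_2d(L);c,s=np.cos(p[2]),np.sin(p[2])
    return np.c_[p[0]+c*L[:,0]-s*L[:,1],p[1]+s*L[:,0]+c*L[:,1],L[:,2]]
n_=np.array([-.574,0,.819]);v_=np.array([.819,0,.574]);y_=np.array([0,1.,0]);port=np.array([-.03,0,.15]);piv=port+.066*y_
def knob(q,h=.028): return piv+h*n_-.111*np.cos(q)*y_-.111*np.sin(q)*v_
def fit(L,px,x0,cam="top"):
    f=lambda p:(proj(cam,place(p,L))-px).ravel()
    r=least_squares(f,x0);return r.x,r.fun.reshape(-1,2)
E
python3 - <<'E'
from h import *
cr=lambda a:np.array(a)/4+[220,150]
L=[[-.03,.092,.29],[-.03,-.092,.29],piv+.012*n_,knob(0,.039),knob(0,.005)]
px=cr([[80,122],[360,104],[126,171],[292,182],[290,158]])
p,e=fit(L,px,[.6,0,0]);print("sheeter",p,np.degrees(p[2]),e.round(1))
L=[[.039,.053,.05],[.039,-.053,.05],[-.039,-.053,.05],[-.039,.053,.05],[0,0,.022]]
px=cr([[558,400],[711,391],[715,495],[563,500],[637,450]])
p,e=fit(L,px,[.35,-.25,0]);print("charger",p,np.degrees(p[2]),e.round(1))
L=np.array([[.0285,.0425,.05],[.0285,-.0425,.05],[-.0285,-.0425,.05],[-.0285,.0425,.05]])
print(((proj("top",place(p,L))-[220,150])*4).round())
E
```

```text
sheeter [0.61545001 0.00890397 0.06724575] 3.8528973834126203 [[-2.5  0.3]
 [ 2.6  0.5]
 [-0.1  0.1]
 [ 0.1 -0.9]
 [-0.1 -0.1]]
charger [ 0.397921   -0.29223669  0.04325445] 2.4782975136579113 [[ 1.2 -1.2]
 [-0.8 -0.3]
 [-0.3  0.7]
 [ 1.3  1. ]
 [-1.4 -0.3]]
[[578. 409.]
 [694. 405.]
 [699. 484.]
 [582. 489.]]
```

```bash
cat >> h.py <<'E'
from scipy.linalg import logm,expm
S=[.61545,.00890,.06725]; C=[.3979,-.2922,.0433]
def frame(pose,x,z):  # tool axes x,z in object axes -> world R
    Rz=R.from_euler("z",pose[2]).as_matrix();z=np.array(z);x=np.array(x)
    return Rz@np.c_[x,np.cross(z,x),z]
def now():
    o=bot.get_obs();T=np.eye(4);T[:3,:3]=R.from_euler("xyz",o["tcp_rot"],degrees=True).as_matrix();T[:3,3]=o["ee_pos"];return T
def mk(pos,Rm):
    T=np.eye(4);T[:3,:3]=Rm;T[:3,3]=np.ravel(pos);return T
def steps(A,B,n):
    E=np.real(expm(logm(np.linalg.inv(A)@B)/n))
    print(n,"rows travel",(E[:3,3]*1000).round(1),"twist",R.from_matrix(E[:3,:3]).as_rotvec().round(4))
E
python3 - <<'E'
from h import *
print("port",place(S,port),"knob",place(S,knob(0)),"knob open",place(S,knob(1.65)))
B=mk(place(S,knob(0,.014+.10)),frame(S,y_,-n_))
print(B)
steps(now(),B,24)
E
```

```text
port [[0.58551781 0.00688402 0.15      ]] knob [[ 0.57250611 -0.03909429  0.172932  ]] knob open [[0.47403766 0.0743275  0.10941774]]
[[-0.06719932  0.81714871  0.57270251  0.5232537 ]
 [ 0.99773957  0.05503624  0.03857241 -0.04241152]
 [ 0.          0.574      -0.819       0.243366  ]
 [ 0.          0.          0.          1.        ]]
24 rows travel [23.4  0.2 -0. ] twist [-0.0225  0.0149 -0.0473]
```

```bash
python3 -m crank '[{"gripper":85,"travel":[23.4,0.2,0],"twist":[-0.0225,0.0149,-0.0473]},{"gripper":85,"travel":[23.4,0.2,0],"twist":[-0.0225,0.0149,-0.0473]},{"gripper":85,"travel":[23.4,0.2,0],"twist":[-0.0225,0.0149,-0.0473]},{"gripper":85,"travel":[23.4,0.2,0],"twist":[-0.0225,0.0149,-0.0473]},{"gripper":85,"travel":[23.4,0.2,0],"twist":[-0.0225,0.0149,-0.0473]},{"gripper":85,"travel":[23.4,0.2,0],"twist":[-0.0225,0.0149,-0.0473]},{"gripper":85,"travel":[23.4,0.2,0],"twist":[-0.0225,0.0149,-0.0473]},{"gripper":85,"travel":[23.4,0.2,0],"twist":[-0.0225,0.0149,-0.0473]},{"gripper":85,"travel":[23.4,0.2,0],"twist":[-0.0225,0.0149,-0.0473]},{"gripper":85,"travel":[23.4,0.2,0],"twist":[-0.0225,0.0149,-0.0473]},{"gripper":85,"travel":[23.4,0.2,0],"twist":[-0.0225,0.0149,-0.0473]},{"gripper":85,"travel":[23.4,0.2,0],"twist":[-0.0225,0.0149,-0.0473]}]' 20
python3 -m crank '[{"gripper":60,"travel":[23.4,0.2,0],"twist":[-0.0225,0.0149,-0.0473]},{"gripper":60,"travel":[23.4,0.2,0],"twist":[-0.0225,0.0149,-0.0473]},{"gripper":60,"travel":[23.4,0.2,0],"twist":[-0.0225,0.0149,-0.0473]},{"gripper":60,"travel":[23.4,0.2,0],"twist":[-0.0225,0.0149,-0.0473]},{"gripper":60,"travel":[23.4,0.2,0],"twist":[-0.0225,0.0149,-0.0473]},{"gripper":60,"travel":[23.4,0.2,0],"twist":[-0.0225,0.0149,-0.0473]},{"gripper":60,"travel":[23.4,0.2,0],"twist":[-0.0225,0.0149,-0.0473]},{"gripper":60,"travel":[23.4,0.2,0],"twist":[-0.0225,0.0149,-0.0473]},{"gripper":60,"travel":[23.4,0.2,0],"twist":[-0.0225,0.0149,-0.0473]},{"gripper":60,"travel":[23.4,0.2,0],"twist":[-0.0225,0.0149,-0.0473]},{"gripper":60,"travel":[23.4,0.2,0],"twist":[-0.0225,0.0149,-0.0473]},{"gripper":60,"travel":[23.4,0.2,0],"twist":[-0.0225,0.0149,-0.0473]}]'
python3 - <<'E'
from h import *
import cv2
B=mk(place(S,knob(0,.014+.10)),frame(S,y_,-n_))
print(bot.get_obs()["q"]);steps(now(),B,1)
D=mk(place(S,knob(0,.014)),frame(S,y_,-n_));steps(now(),D,4)
k=np.r_[knob(0,.039)[None],knob(0,.005)[None],[piv+.012*n_]]
a=bot.camera("side");b=bot.camera("top")
cv2.imwrite("pics/s1.png",a[:,:,::-1])
ca=cv2.resize(a[170:320,200:330],None,fx=3,fy=4);cb=cv2.resize(b[140:290,220:350],None,fx=3,fy=4)
print(proj("side",place(S,k)),proj("top",place(S,k)))
cv2.imwrite("pics/v1.png",np.hstack([ca,cb])[:,:,::-1])
E
```

```text
time: 1.6
ee_pos: [0.4546, -0.3077, 0.2244]
tcp_rot: [162.4, -5.3, 60.4]
wrist_force: [-1.1, 0.0, -0.6]
opening: 0.0851
grasp_force: 0.0
time: 3.1
ee_pos: [0.5233, -0.0404, 0.2435]
tcp_rot: [144.8, 0.1, 94.0]
wrist_force: [-0.4, 0.1, 0.1]
opening: 0.0599
grasp_force: 0.0
[ -8.62501033 -34.85515071 -26.64340388  63.69027681   7.17639046
  79.53472823]
1 rows travel [-2.  -0.3 -0. ] twist [ 0.0025 -0.0005  0.0037]
4 rows travel [-0.5 -0.1 25. ] twist [ 0.0006 -0.0001  0.0009]
[[292.90540832 215.17775369]
 [297.54677713 221.06754733]
 [273.12938937 206.99633088]] [[293.07543586 194.62935671]
 [292.4197201  189.43077114]
 [251.39410983 192.83687661]]
```

View pics/v1.png

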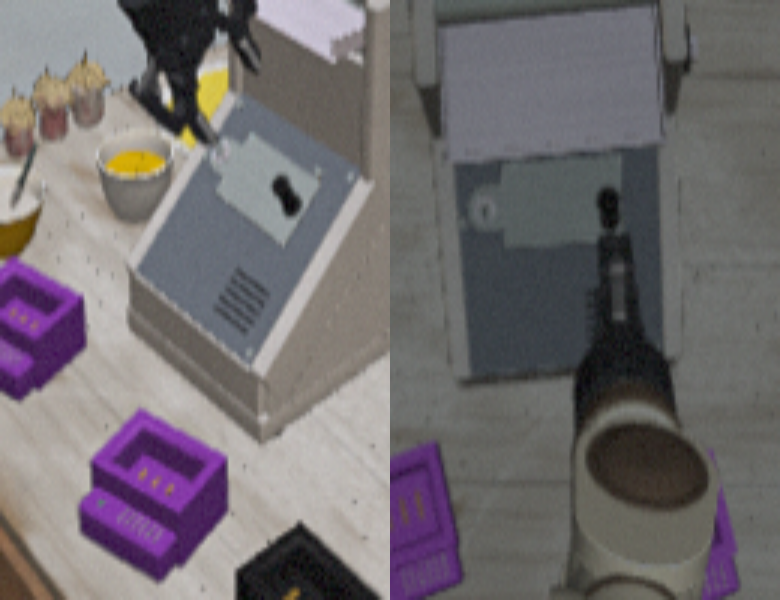

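The side view confirms the model. The knob's top is at about (292.7,215.5) against (292.9,215.2) predicted, and the screw is at (274,208) against (273,207). I'll descend and grip.

```bash
python3 -m crank '[{"gripper":50,"travel":[-1,0,15],"twist":[0.002,0,0.003]},{"gripper":50,"travel":[-1,0,15],"twist":[0,0,0]},{"gripper":50,"travel":[0,0,15],"twist":[0,0,0]},{"gripper":50,"travel":[0,0,15],"twist":[0,0,0]},{"gripper":50,"travel":[0,0,15],"twist":[0,0,0]},{"gripper":50,"travel":[0,0,10],"twist":[0,0,0]},{"gripper":50,"travel":[0,0,8],"twist":[0,0,0]},{"gripper":50,"travel":[0,0,7],"twist":[0,0,0]},{"gripper":50,"travel":[0,0,0],"twist":[0,0,0]}]' 20
python3 -m crank '[{"gripper":26,"travel":[0,0,0],"twist":[0,0,0]},{"gripper":26,"travel":[0,0,0],"twist":[0,0,0]},{"gripper":12,"travel":[0,0,0],"twist":[0,0,0]},{"gripper":12,"travel":[0,0,0],"twist":[0,0,0]},{"gripper":12,"travel":[0,0,0],"twist":[0,0,0]}]' 20
python3 - <<'E'
from h import *
D=mk(place(S,knob(0,.014)),frame(S,y_,-n_));steps(now(),D,1)
def K(q):
    return mk(place(S,knob(q,.014)),frame(S,np.cos(q)*y_+np.sin(q)*v_,-n_))
steps(K(0),K(1.65),12);steps(K(0),K(1.65),16);
E
```

```text
time: 4.32
ee_pos: [0.5807, -0.0401, 0.1609]
tcp_rot: [145.1, -0.0, 93.7]
wrist_force: [0.1, -0.8, -0.0]
opening: 0.0499
grasp_force: 0.0
time: 4.95
ee_pos: [0.5808, -0.0402, 0.1616]
tcp_rot: [145.0, -0.0, 93.7]
wrist_force: [-1.5, -0.7, 1.1]
opening: 0.0119
grasp_force: 0.8
1 rows travel [ 1.6 -0.2  0. ] twist [-0.001   0.0009 -0.0022]
12 rows travel [  1.  -15.2  -0. ] twist [ 0.     -0.      0.1375]
16 rows travel [  0.6 -11.4  -0. ] twist [ 0.     -0.      0.1031]
```

Run:
```python
from h import *
import cv2
a=bot.camera("side");b=bot.camera("top")
print(bot.get_obs()["opening"],bot.get_obs()["grasp_force"])
ca=cv2.resize(a[185:260,250:325],None,fx=5.3,fy=8);cb=cv2.resize(b[160:235,255:330],None,fx=5.3,fy=8)
cv2.imwrite("pics/v2.png",np.hstack([ca,cb])[:,:,::-1])
```

```text
0.011804879757019654 0.9834502186640748
```

View pics/v2.png

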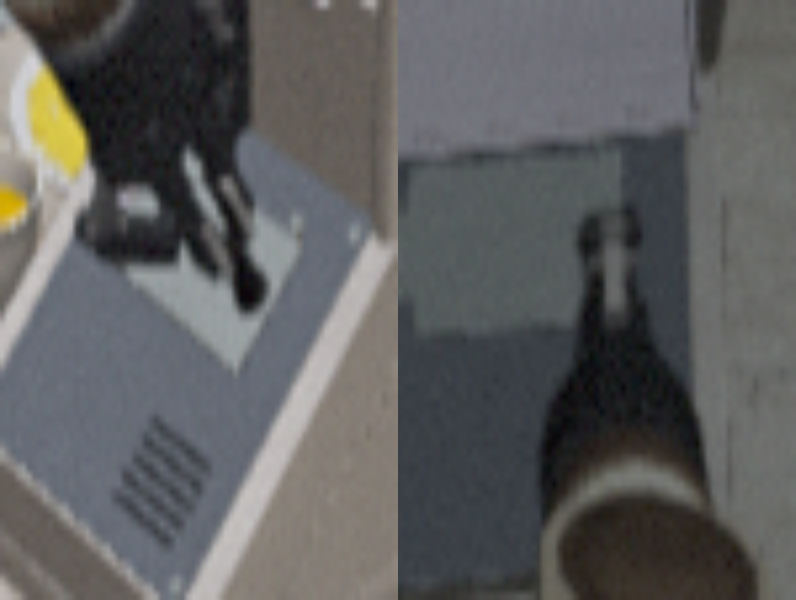

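The fingers straddle the knob, whose foot shows at (297,221), but the opening reads 12 mm. I'll close further to test whether it's held.

```bash
python3 -m crank '[{"gripper":4,"travel":[0,0,0],"twist":[0,0,0]},{"gripper":4,"travel":[0,0,0],"twist":[0,0,0]},{"gripper":4,"travel":[0,0,0],"twist":[0,0,0]},{"gripper":4,"travel":[0,0,0],"twist":[0,0,0]}]' 20
```

```text
time: 5.55
ee_pos: [0.5806, -0.0401, 0.1616]
tcp_rot: [145.0, -0.0, 93.7]
wrist_force: [-6.1, -0.8, 3.3]
opening: 0.004
grasp_force: 3.4
```

Run:
```python
from h import *
import cv2
T=now()
for nm in("side","top"):
    print(nm,"tcp",proj(nm,T[:3,3]),"grasp",proj(nm,T[:3,3]-.019*T[:3,2]),"knob top/mid/foot",proj(nm,place(S,np.array([knob(0,.039),knob(0,.028),knob(0,.005)]))).round(1).tolist())
a=bot.camera("side");b=bot.camera("top")
m=lambda i,x,y:cv2.resize(i[y:y+50,x:x+33],None,fx=12,fy=12,interpolation=cv2.INTER_CUBIC)
cv2.imwrite("pics/v3.png",np.clip(np.hstack([m(a,275,190),m(b,277,165)])[:,:,::-1].astype(float)*1.8,0,255))
```

```text
side tcp [[296.69085345 219.69129701]] grasp [[294.0960805  216.38648126]] knob top/mid/foot [[292.9, 215.2], [294.4, 217.1], [297.5, 221.1]]
top tcp [[293.18298168 190.73962081]] grasp [[293.55071593 193.64175579]] knob top/mid/foot [[293.1, 194.6], [292.9, 192.9], [292.4, 189.4]][ WARN:0@1.226] global loadsave.cpp:1063 imwrite_ Unsupported depth image for selected encoder is fallbacked to CV_8U.
```

View pics/v3.png

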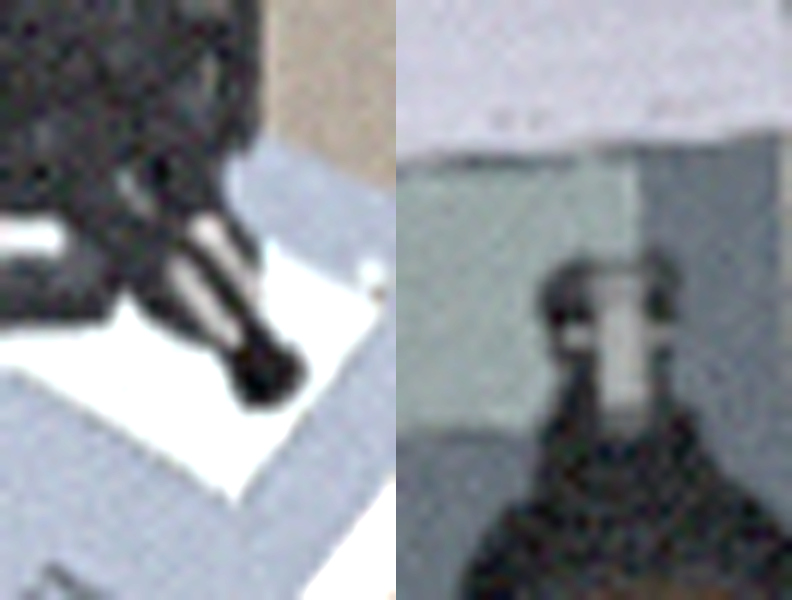

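```bash
python3 -m crank '[{"gripper":30,"travel":[0,0,0],"twist":[0,0,0]},{"gripper":50,"travel":[0,0,0],"twist":[0,0,0]},{"gripper":50,"travel":[0,0,-15],"twist":[0,0,0]},{"gripper":50,"travel":[0,0,-25],"twist":[0,0,0]},{"gripper":0,"travel":[0,0,-30],"twist":[0,0,0]},{"gripper":0,"travel":[0,0,0],"twist":[0,0,0]},{"gripper":0,"travel":[0,0,0],"twist":[0,0,0]},{"gripper":0,"travel":[0,0,0],"twist":[0,0,0]},{"gripper":0,"travel":[0,0,0],"twist":[0,0,0]}]' 20
python3 - <<'E'
from h import *
import cv2
T=now()
for nm in("side","top"):
    print(nm,"tcp",proj(nm,T[:3,3]),"grasp",proj(nm,T[:3,3]-.019*T[:3,2]))
a=bot.camera("side");b=bot.camera("top")
m=lambda i,x,y:cv2.resize(i[y:y+60,x:x+40],None,fx=10,fy=10,interpolation=cv2.INTER_CUBIC)
cv2.imwrite("pics/v4.png",np.clip(np.hstack([m(a,270,180),m(b,275,165)])[:,:,::-1].astype(float)*1.8,0,255).astype(np.uint8))
E
```

```text
time: 6.78
ee_pos: [0.5406, -0.0427, 0.2177]
tcp_rot: [145.1, -0.1, 93.7]
wrist_force: [-0.6, -0.4, 0.5]
opening: 0.0002
grasp_force: 0.0
side tcp [[286.85524239 207.54422347]] grasp [[284.07637771 203.99492393]]
top tcp [[294.52521632 201.88215382]] grasp [[294.93030032 205.06130832]]
```

View pics/v4.png

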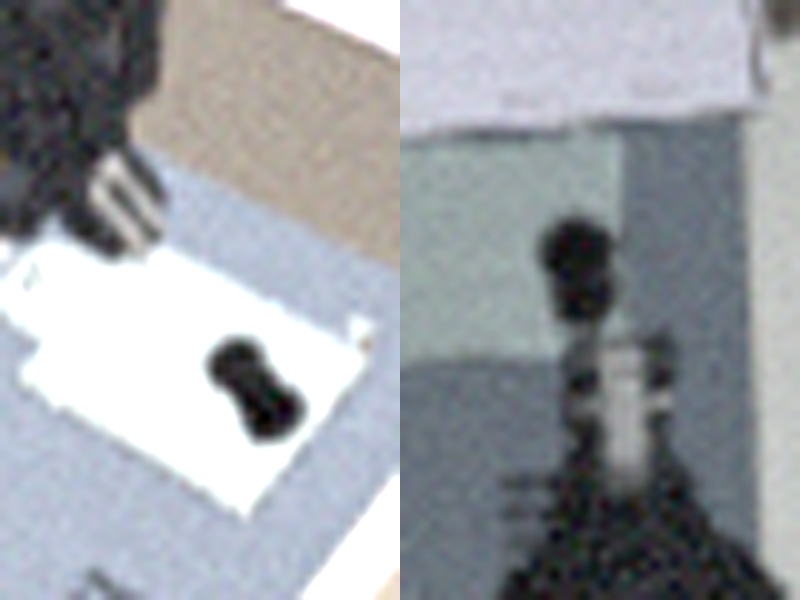

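Run:
```python
from h import *
def tri(ps,pt,x0):
    r=least_squares(lambda X:np.r_[proj("side",X)[0]-ps,proj("top",X)[0]-pt],x0);return r.x,r.fun
T=now()
X,e=tri([284.3,205],[297.3,199.5],T[:3,3]);d=X-T[:3,3]
Rz=R.from_euler("z",S[2]).as_matrix()
print(X,e,"world d",d,"sheeter v,y,n",[(Rz.T@d)@a for a in(v_,y_,n_)])
for a,b,h in(([293.7,216],[293.2,194.5],.036),([297,221.2],[292.5,189],.007)):
    X,e=tri(a,b,T[:3,3]);print(X,e,place(S,knob(0,h)))
```

```text
[ 0.53928034 -0.04589854  0.22967679] [ 2.87606294 -0.50884049 -1.39071661  2.12640729] world d [-0.00141143 -0.00320355  0.01154954] sheeter v,y,n [np.float64(0.005299774513968802), np.float64(-0.0031014641141506286), np.float64(0.010390969727320147)]
[ 0.5676905  -0.04025325  0.17875646] [-0.26607788  0.04848209  0.1309334  -0.1984957 ] [[ 0.56792449 -0.03940287  0.179484  ]]
[ 0.585898   -0.03774988  0.15367577] [ 0.50712769 -0.09439078 -0.25182054  0.37936932] [[ 0.58453286 -0.03828427  0.155733  ]]
```

Run:
```python
from h import *
T=now();Rz=R.from_euler("z",S[2]).as_matrix()
for th in(.006,.010,.0145):
  for w in (.0,.011):
    f=lambda d:np.r_[proj("side",T[:3,3]+Rz@(d-w*y_))[0]-[285,204.3],proj("top",T[:3,3]+Rz@(d+th*v_))[0]-[297.3,199.5]]
    r=least_squares(f,[0,0,0]);d=r.x
    print(th,w,"v,y,n mm",[round(1000*d@a,1) for a in(v_,y_,n_)],"world",(Rz@d*1000).round(1),r.fun.round(1))
```

```text
0.006 0.0 v,y,n mm [np.float64(4.2), np.float64(-4.6), np.float64(15.4)] world [-5. -5. 15.] [ 1.6 -0.3 -0.8  1.2]
0.006 0.011 v,y,n mm [np.float64(4.7), np.float64(-2.7), np.float64(21.6)] world [-8.3 -3.3 20.4] [ 2.8 -0.5 -1.4  2.1]
0.01 0.0 v,y,n mm [np.float64(2.5), np.float64(-5.2), np.float64(17.7)] world [-7.8 -5.8 15.9] [ 1.  -0.2 -0.5  0.7]
0.01 0.011 v,y,n mm [np.float64(3.0), np.float64(-3.3), np.float64(24.0)] world [-11.1  -4.1  21.3] [ 2.3 -0.4 -1.1  1.7]
0.0145 0.0 v,y,n mm [np.float64(0.5), np.float64(-6.0), np.float64(20.3)] world [-10.8  -6.7  16.9] [ 0.4 -0.1 -0.2  0.3]
0.0145 0.011 v,y,n mm [np.float64(1.0), np.float64(-4.1), np.float64(26.6)] world [-14.2  -5.   22.4] [ 1.6 -0.3 -0.8  1.2]
```

```bash
python3 - <<'E'
from h import *
T=now();Rz=R.from_euler("z",S[2]).as_matrix()
d=Rz.T@(T[:3,3]-place(S,port)[0]);print("rel port v,y,n",[round(1000*d@a,1) for a in(v_,y_,n_)])
E
python3 -m crank '[{"gripper":0,"travel":[25,0,10],"twist":[0,0,0]},{"gripper":0,"travel":[25,0,15],"twist":[0,0,0]},{"gripper":0,"travel":[0,0,15],"twist":[0,0,0]},{"gripper":0,"travel":[0,0,15],"twist":[0,0,0]},{"gripper":0,"travel":[0,0,8],"twist":[0,0,0]},{"gripper":0,"travel":[0,0,4],"twist":[0,0,0]},{"gripper":0,"travel":[0,0,0],"twist":[0,0,0]}]'
for i in 1 2 3; do :; done
python3 -m crank '[{"gripper":0,"travel":[0,0,2],"twist":[0,0,0]},{"gripper":0,"travel":[0,0,2],"twist":[0,0,0]}]'
python3 -m crank '[{"gripper":0,"travel":[0,0,2],"twist":[0,0,0]},{"gripper":0,"travel":[0,0,2],"twist":[0,0,0]}]'
```

```text
rel port v,y,n [np.float64(-0.3), np.float64(-46.5), np.float64(83.4)]
time: 7.75
ee_pos: [0.5758, 0.0093, 0.1638]
tcp_rot: [145.1, -0.0, 93.7]
wrist_force: [0.1, 0.1, -0.3]
opening: -0.0001
grasp_force: 0.0
time: 8.0
ee_pos: [0.5782, 0.0097, 0.161]
tcp_rot: [145.0, -0.0, 93.7]
wrist_force: [0.0, 0.4, 0.5]
opening: 0.0002
grasp_force: 0.0
time: 8.25
ee_pos: [0.5804, 0.01, 0.1573]
tcp_rot: [145.0, -0.0, 93.7]
wrist_force: [0.0, -0.7, -0.4]
opening: -0.0004
grasp_force: 0.0
```

```bash
python3 -m crank '[{"gripper":0,"travel":[0,0,2],"twist":[0,0,0]},{"gripper":0,"travel":[0,0,2],"twist":[0,0,0]}]'
python3 -m crank '[{"gripper":0,"travel":[0,0,1],"twist":[0,0,0]},{"gripper":0,"travel":[0,0,1],"twist":[0,0,0]}]'
python3 -m crank '[{"gripper":0,"travel":[0,0,1],"twist":[0,0,0]},{"gripper":0,"travel":[0,0,1],"twist":[0,0,0]}]'
```

```text
time: 8.5
ee_pos: [0.5827, 0.0101, 0.1539]
tcp_rot: [145.1, -0.0, 93.7]
wrist_force: [0.0, -1.2, -1.2]
opening: 0.0001
grasp_force: 0.0
time: 8.75
ee_pos: [0.5838, 0.0102, 0.1524]
tcp_rot: [145.0, -0.0, 93.7]
wrist_force: [-0.5, 0.2, -0.7]
opening: -0.0001
grasp_force: 0.0
time: 9.0
ee_pos: [0.585, 0.0103, 0.1508]
tcp_rot: [145.0, -0.0, 93.7]
wrist_force: [0.3, -0.2, -0.2]
opening: 0.0003
grasp_force: 0.0
```

```bash
python3 -m crank '[{"gripper":0,"travel":[0,0,2],"twist":[0,0,0]},{"gripper":0,"travel":[0,0,2],"twist":[0,0,0]}]'|grep -E 'ee|wrist'
python3 -m crank '[{"gripper":0,"travel":[0,0,2],"twist":[0,0,0]},{"gripper":0,"travel":[0,0,2],"twist":[0,0,0]}]'|grep -E 'ee|wrist'
python3 -m crank '[{"gripper":0,"travel":[0,0,2],"twist":[0,0,0]}]'|grep -E 'ee|wrist'
python3 -m crank '[{"gripper":0,"travel":[0,0,2],"twist":[0,0,0]}]'|grep -E 'ee|wrist'
```

```text
ee_pos: [0.5873, 0.0104, 0.1474]
wrist_force: [0.2, -0.2, 0.9]
ee_pos: [0.5896, 0.0106, 0.1441]
wrist_force: [0.8, 1.6, -0.3]
ee_pos: [0.5907, 0.0107, 0.1424]
wrist_force: [0.3, -0.3, 0.2]
ee_pos: [0.5919, 0.0107, 0.1408]
wrist_force: [0.3, 0.6, 0.3]
```

```bash
python3 -m crank '[{"gripper":0,"travel":[0,0,2],"twist":[0,0,0]}]'|grep -E 'ee|wrist'
python3 -m crank '[{"gripper":0,"travel":[0,0,2],"twist":[0,0,0]}]'|grep -E 'ee|wrist'
python3 -m crank '[{"gripper":0,"travel":[0,0,1.5],"twist":[0,0,0]}]'|grep -E 'ee|wrist'
python3 -m crank '[{"gripper":0,"travel":[0,0,1.5],"twist":[0,0,0]}]'|grep -E 'ee|wrist'
```

```text
ee_pos: [0.593, 0.0108, 0.1392]
wrist_force: [-0.1, 0.5, -1.0]
ee_pos: [0.5942, 0.0109, 0.1376]
wrist_force: [0.0, -0.4, -0.2]
ee_pos: [0.595, 0.011, 0.1363]
wrist_force: [-0.0, 0.7, 0.4]
ee_pos: [0.5958, 0.011, 0.1351]
wrist_force: [0.5, -0.0, 0.2]
```

```bash
for_=1
python3 -m crank '[{"gripper":0,"travel":[0,0,1.5],"twist":[0,0,0]}]'|grep -E 'ee|wrist'
python3 -m crank '[{"gripper":0,"travel":[0,0,1.5],"twist":[0,0,0]}]'|grep -E 'ee|wrist'
python3 -m crank '[{"gripper":0,"travel":[0,0,1.5],"twist":[0,0,0]}]'|grep -E 'ee|wrist'
python3 - <<'E'
from h import *
import cv2
T=now()
for nm in("side","top"): print(nm,proj(nm,T[:3,3]))
a=bot.camera("side");b=bot.camera("top")
m=lambda i,x,y:cv2.resize(i[y:y+60,x:x+40],None,fx=10,fy=10,interpolation=cv2.INTER_CUBIC)
cv2.imwrite("pics/v5.png",np.clip(np.hstack([m(a,265,180),m(b,255,160)])[:,:,::-1].astype(float)*1.8,0,255).astype(np.uint8))
E
```

```text
ee_pos: [0.5966, 0.011, 0.1345]
wrist_force: [-17.3, -0.6, 13.8]
ee_pos: [0.5974, 0.0111, 0.1348]
wrist_force: [-28.1, -1.2, 23.9]
ee_pos: [0.5981, 0.0111, 0.1349]
wrist_force: [-46.9, -1.9, 36.2]
side [[290.7317329  218.98490418]]
top [[274.34443626 186.18722528]]
```

View pics/v5.png

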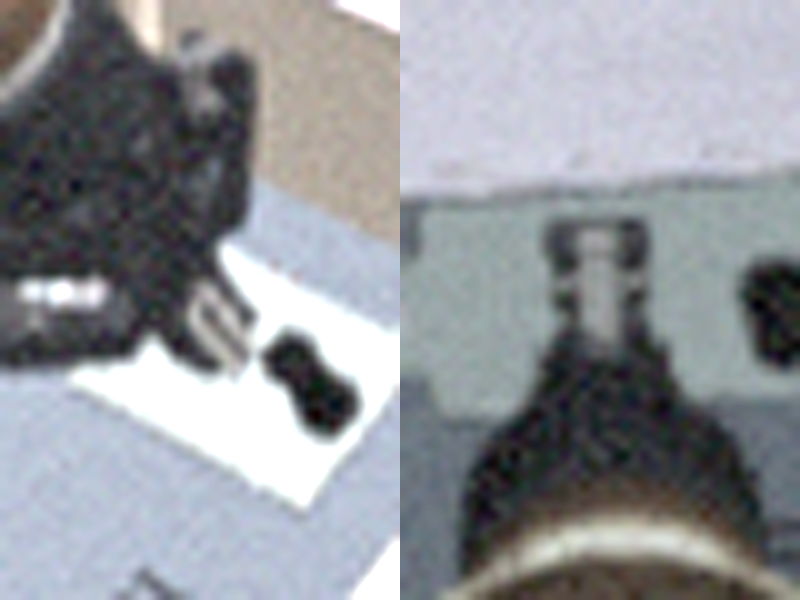

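```bash
cat >> h.py <<'E'
def rel():
    T=now();Rz=R.from_euler("z",S[2]).as_matrix();d=Rz.T@(T[:3,3]-place(S,port)[0]);return [round(1000*d@a,1) for a in(v_,y_,n_)]
E
python3 -m crank '[{"gripper":0,"travel":[0,0,-15],"twist":[0,0,0]},{"gripper":50,"travel":[0,0,-30],"twist":[0,0,0]},{"gripper":50,"travel":[0,0,-25],"twist":[0,0,0]},{"gripper":50,"travel":[-22,0,0],"twist":[0,0,0]},{"gripper":50,"travel":[-23,0,0],"twist":[0,0,0]},{"gripper":50,"travel":[0,0,0],"twist":[0,0,0]}]'
python3 -c "
from h import *
print(rel())"
```

```text
time: 11.48
ee_pos: [0.5612, -0.0375, 0.1889]
tcp_rot: [145.0, -0.0, 93.6]
wrist_force: [0.1, -0.7, 0.6]
opening: 0.05
grasp_force: 0.0
[np.float64(0.0), np.float64(-42.7), np.float64(47.5)]
```

```bash
python3 -m crank '[{"gripper":50,"travel":[2,0,15],"twist":[0,0,0]},{"gripper":50,"travel":[0,0,15],"twist":[0,0,0]},{"gripper":50,"travel":[0,0,12],"twist":[0,0,0]},{"gripper":50,"travel":[0,0,8],"twist":[0,0,0]},{"gripper":50,"travel":[0,0,7],"twist":[0,0,0]},{"gripper":50,"travel":[0,0,0],"twist":[0,0,0]}]'
python3 -m crank '[{"gripper":10,"travel":[0,0,0],"twist":[0,0,0]},{"gripper":10,"travel":[0,0,0],"twist":[0,0,0]},{"gripper":10,"travel":[0,0,0],"twist":[0,0,0]},{"gripper":10,"travel":[0,0,0],"twist":[0,0,0]},{"gripper":10,"travel":[0,0,0],"twist":[0,0,0]}]' 20
python3 -c "
from h import *
print(rel())"
```

```text
time: 12.22
ee_pos: [0.5937, -0.0322, 0.1415]
tcp_rot: [145.1, -0.0, 93.7]
wrist_force: [-0.8, -0.2, 0.1]
opening: 0.05
grasp_force: 0.0
time: 12.85
ee_pos: [0.594, -0.0323, 0.1428]
tcp_rot: [145.0, -0.0, 93.7]
wrist_force: [-1.2, -0.6, 4.2]
opening: 0.0167
grasp_force: 19.6
[np.float64(0.6), np.float64(-39.7), np.float64(-9.2)]
```

```bash
python3 -m crank '[{"gripper":10,"travel":[0.6,-11.2,0],"twist":[0,0,0.103]},{"gripper":10,"travel":[0.6,-11.2,0],"twist":[0,0,0.103]},{"gripper":10,"travel":[0.6,-11.2,0],"twist":[0,0,0.103]},{"gripper":10,"travel":[0.6,-11.2,0],"twist":[0,0,0.103]}]'
python3 -c "
from h import *
print(rel(),bot.get_obs()['q'])"
```

```text
time: 13.35
ee_pos: [0.5579, -0.0258, 0.118]
tcp_rot: [147.3, -13.4, 73.8]
wrist_force: [1.4, -1.6, 5.5]
opening: 0.0168
grasp_force: 19.9
[np.float64(-42.7), np.float64(-30.8), np.float64(-9.1)] [ -5.55964296 -31.36000278 -38.60110136  48.03940668   5.2760595
 106.20890563]
```

```bash
python3 -m crank '[{"gripper":10,"travel":[0.6,-11.2,0],"twist":[0,0,0.103]},{"gripper":10,"travel":[0.6,-11.2,0],"twist":[0,0,0.103]},{"gripper":10,"travel":[0.6,-11.2,0],"twist":[0,0,0.103]},{"gripper":10,"travel":[0.6,-11.2,0],"twist":[0,0,0.103]},{"gripper":10,"travel":[0.6,-11.2,0],"twist":[0,0,0.103]},{"gripper":10,"travel":[0.6,-11.2,0],"twist":[0,0,0.103]},{"gripper":10,"travel":[0.6,-11.2,0],"twist":[0,0,0.103]},{"gripper":10,"travel":[0.6,-11.2,0],"twist":[0,0,0.103]},{"gripper":10,"travel":[0.6,-11.2,0],"twist":[0,0,0.103]}]'
python3 -c "
from h import *
print(rel(),bot.get_obs()['q'])"
```

```text
time: 14.48
ee_pos: [0.5024, 0.046, 0.0834]
tcp_rot: [170.9, -34.1, 19.5]
wrist_force: [-4.6, -3.0, 9.9]
opening: 0.0166
grasp_force: 20.3
[np.float64(-104.0), np.float64(44.6), np.float64(-8.5)] [  6.08664037 -40.96526803 -47.53350027  48.33219089  -1.39798724
 168.89544291]
```

```bash
python3 -m crank '[{"gripper":10,"travel":[0.5,-10,0],"twist":[0,0,0.05]},{"gripper":10,"travel":[1.0,-10,0],"twist":[0,0,0]},{"gripper":10,"travel":[1.5,-9,0],"twist":[0,0,0]}]'
python3 -m crank '[{"gripper":10,"travel":[1.0,-4,0],"twist":[0,0,0]},{"gripper":10,"travel":[0.5,-3,0],"twist":[0,0,0]}]'
python3 -c "
from h import *
print(rel(),bot.get_obs()['q'][5])"
```

```text
time: 14.85
ee_pos: [0.498, 0.0747, 0.0813]
tcp_rot: [172.8, -34.4, 16.3]
wrist_force: [-6.8, -5.2, 8.8]
opening: 0.0167
grasp_force: 20.7
time: 15.1
ee_pos: [0.4978, 0.0763, 0.081]
tcp_rot: [172.1, -34.2, 16.1]
wrist_force: [-7.8, -45.6, 12.0]
opening: 0.0168
grasp_force: 26.2
[np.float64(-107.5), np.float64(75.1), np.float64(-8.9)] 176.72891042810136
```

```bash
python3 -m crank '[{"gripper":50,"travel":[0,4,0],"twist":[0,0,0]},{"gripper":50,"travel":[0,0,0],"twist":[0,0,0]},{"gripper":50,"travel":[0,0,0],"twist":[0,0,0]},{"gripper":50,"travel":[0,0,-20],"twist":[0,0,0]},{"gripper":50,"travel":[0,0,-30],"twist":[0,0,0]},{"gripper":50,"travel":[0,0,-30],"twist":[0,0,0]},{"gripper":40,"travel":[0,0,-15],"twist":[0,0,0]},{"gripper":40,"travel":[0,0,0],"twist":[0,0,0]}]'
python3 - <<'E'
from h import *
import cv2
print(rel());B=mk(place(S,port+.06*n_),frame(S,-v_,-n_))
steps(now(),B,18);steps(now(),B,20)
a=bot.camera("side");b=bot.camera("top")
m=lambda i,x,y:cv2.resize(i[y:y+75,x:x+50],None,fx=8,fy=8,interpolation=cv2.INTER_CUBIC)
cv2.imwrite("pics/v6.png",np.clip(np.hstack([m(a,255,185),m(b,240,160)])[:,:,::-1].astype(float)*1.8,0,255).astype(np.uint8))
P=np.array([port,port+.028*v_+.047*y_,port+.028*v_-.047*y_,port-.028*v_-.047*y_,port-.028*v_+.047*y_,port+.004*n_])
print(proj("side",place(S,P)).round(1).tolist(),proj("top",place(S,P)).round(1).tolist())
E
```

```text
time: 16.1
ee_pos: [0.4471, 0.0757, 0.1595]
tcp_rot: [172.9, -34.2, 16.3]
wrist_force: [-0.4, 0.2, -0.2]
opening: 0.04
grasp_force: 0.0
[np.float64(-103.8), np.float64(78.0), np.float64(84.4)]
18 rows travel [-6.5  8.5  1.4] twist [-0.0003  0.     -0.1645]
20 rows travel [-5.9  7.6  1.2] twist [-0.0002  0.     -0.1481]
[[288.4, 216.5], [284.0, 204.5], [304.2, 215.2], [293.1, 229.2], [273.2, 217.8], [287.9, 215.9]] [[275.8, 189.6], [257.8, 181.1], [292.7, 179.1], [293.5, 198.0], [259.2, 200.0], [275.8, 190.2]]
```

View pics/v6.png

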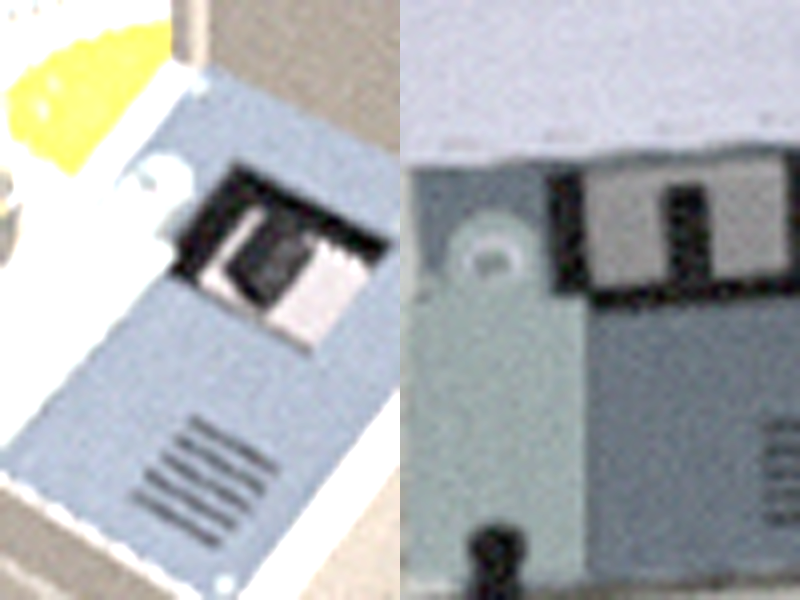

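The cover is fully aside. The battery is visible in the port with its rib at side (288.5,217.5) and top (276,189), as predicted.

```bash
python3 -m crank '[{"gripper":40,"travel":[-6.5,8.5,1.4],"twist":[0,0,-0.1645]},{"gripper":40,"travel":[-6.5,8.5,1.4],"twist":[0,0,-0.1645]},{"gripper":40,"travel":[-6.5,8.5,1.4],"twist":[0,0,-0.1645]},{"gripper":40,"travel":[-6.5,8.5,1.4],"twist":[0,0,-0.1645]},{"gripper":40,"travel":[-6.5,8.5,1.4],"twist":[0,0,-0.1645]},{"gripper":40,"travel":[-6.5,8.5,1.4],"twist":[0,0,-0.1645]},{"gripper":40,"travel":[-6.5,8.5,1.4],"twist":[0,0,-0.1645]},{"gripper":40,"travel":[-6.5,8.5,1.4],"twist":[0,0,-0.1645]},{"gripper":40,"travel":[-6.5,8.5,1.4],"twist":[0,0,-0.1645]},{"gripper":40,"travel":[-6.5,8.5,1.4],"twist":[0,0,-0.1645]},{"gripper":40,"travel":[-6.5,8.5,1.4],"twist":[0,0,-0.1645]},{"gripper":40,"travel":[-6.5,8.5,1.4],"twist":[0,0,-0.1645]}]'
python3 -m crank '[{"gripper":40,"travel":[-6.5,8.5,1.4],"twist":[0,0,-0.1645]},{"gripper":40,"travel":[-6.5,8.5,1.4],"twist":[0,0,-0.1645]},{"gripper":40,"travel":[-6.5,8.5,1.4],"twist":[0,0,-0.1645]},{"gripper":40,"travel":[-6.5,8.5,1.4],"twist":[0,0,-0.1645]},{"gripper":40,"travel":[-6.5,8.5,1.4],"twist":[0,0,-0.1645]},{"gripper":40,"travel":[-6.5,8.5,1.4],"twist":[0,0,-0.1645]},{"gripper":40,"travel":[0,0,0],"twist":[0,0,0]}]'
python3 - <<'E'
from h import *
print(rel(),bot.get_obs()["q"])
steps(now(),mk(place(S,port-.041*n_),frame(S,-v_,-n_)),1)
E
```

```text
time: 17.7
ee_pos: [0.5077, -0.0188, 0.1703]
tcp_rot: [150.6, 18.2, 122.7]
wrist_force: [0.4, -0.6, 0.7]
opening: 0.0402
grasp_force: 0.0
time: 18.58
ee_pos: [0.5589, 0.0059, 0.1962]
tcp_rot: [-180.0, 34.2, -176.3]
wrist_force: [0.5, -0.2, -1.0]
opening: 0.0402
grasp_force: 0.0
[np.float64(4.7), np.float64(0.8), np.float64(53.1)] [ -0.76129383 -30.42450235 -29.0431886   57.27445657   2.47756161
  -3.72534865]
1 rows travel [ 3.3 -0.6 94.1] twist [-0.002  -0.0146 -0.0016]
```

```bash
python3 -m crank '[{"gripper":40,"travel":[4,-0.6,10],"twist":[0,-0.0146,0]},{"gripper":40,"travel":[0,0,15],"twist":[0,0,0]},{"gripper":40,"travel":[0,0,15],"twist":[0,0,0]},{"gripper":40,"travel":[0,0,15],"twist":[0,0,0]},{"gripper":40,"travel":[0,0,12],"twist":[0,0,0]},{"gripper":40,"travel":[0,0,10],"twist":[0,0,0]},{"gripper":40,"travel":[0,0,6],"twist":[0,0,0]}]'
python3 -m crank '[{"gripper":40,"travel":[0,0,5],"twist":[0,0,0]},{"gripper":40,"travel":[0,0,3],"twist":[0,0,0]},{"gripper":40,"travel":[0,0,0],"twist":[0,0,0]}]'
python3 -c "
from h import *
print(rel())"
```

```text
time: 19.45
ee_pos: [0.6033, 0.0079, 0.1268]
tcp_rot: [-179.9, 35.1, -176.2]
wrist_force: [0.5, -0.5, 0.1]
opening: 0.0401
grasp_force: 0.0
time: 19.82
ee_pos: [0.6077, 0.0081, 0.1209]
tcp_rot: [-179.9, 35.1, -176.2]
wrist_force: [0.1, 0.7, 0.1]
opening: 0.0401
grasp_force: 0.0
[np.float64(1.5), np.float64(-0.3), np.float64(-36.6)]
```

Now close on the rib with about 60 N.

```bash
python3 -m crank '[{"gripper":40,"travel":[0,0,3],"twist":[0,0,0]},{"gripper":8,"travel":[0,0,0],"twist":[0,0,0]},{"gripper":8,"travel":[0,0,0],"twist":[0,0,0]},{"gripper":8,"travel":[0,0,0],"twist":[0,0,0]},{"gripper":8,"travel":[0,0,0],"twist":[0,0,0]},{"gripper":8,"travel":[0,0,0],"twist":[0,0,0]},{"gripper":8,"travel":[0,0,0],"twist":[0,0,0]}]' 70
python3 -c "
from h import *
print(rel())"
```

```text
time: 20.7
ee_pos: [0.6099, 0.0087, 0.1196]
tcp_rot: [-179.9, 35.2, -176.2]
wrist_force: [-2.8, 2.9, 5.6]
opening: 0.0151
grasp_force: 69.3
[np.float64(2.6), np.float64(0.2), np.float64(-38.9)]
```

```bash
python3 -m crank '[{"gripper":8,"travel":[0,0,-6],"twist":[0,0,0]},{"gripper":8,"travel":[0,0,-8],"twist":[0,0,0]},{"gripper":8,"travel":[0,0,-10],"twist":[0,0,0]}]'
python3 -m crank '[{"gripper":8,"travel":[0,0,-12],"twist":[0,0,0]},{"gripper":8,"travel":[0,0,-12],"twist":[0,0,0]},{"gripper":8,"travel":[0,0,-15],"twist":[0,0,0]},{"gripper":8,"travel":[0,0,-15],"twist":[0,0,0]},{"gripper":8,"travel":[0,0,-15],"twist":[0,0,0]},{"gripper":8,"travel":[0,0,-15],"twist":[0,0,0]},{"gripper":8,"travel":[0,0,-15],"twist":[0,0,0]},{"gripper":8,"travel":[0,0,-10],"twist":[0,0,0]},{"gripper":8,"travel":[0,0,0],"twist":[0,0,0]}]'
python3 - <<'E'
from h import *
print(rel(),bot.get_obs()["q"])
z=np.array([0,0,-1.])
Rc=frame(C,[-1,0,0],z)
# real tip is 24mm behind reported TCP along tool z -> battery rib top z=.104+foot; 
B=mk(place(C,[0,0,.15])[0]+[0,0,.104-.021-.024+.0],Rc);print(B[:3,3])
steps(now(),B,14)
E
```

```text
time: 21.08
ee_pos: [0.596, 0.0071, 0.1387]
tcp_rot: [-179.8, 35.2, -176.2]
wrist_force: [7.1, 0.6, -1.7]
opening: 0.0147
grasp_force: 68.2
time: 22.2
ee_pos: [0.5331, 0.0033, 0.2283]
tcp_rot: [-179.9, 35.2, -176.2]
wrist_force: [0.6, -0.2, -3.3]
opening: 0.0149
grasp_force: 68.7
[np.float64(1.9), np.float64(-0.0), np.float64(94.3)] [ -1.25664255 -34.6842988  -28.36830661  61.19854471   2.7916783
  -4.12540027]
[ 0.3979 -0.2922  0.209 ]
14 rows travel [ 10.8 -20.5  -2.2] twist [0.0004 0.0439 0.0015]
```

```bash
python3 -m crank '[{"gripper":8,"travel":[5,-10,-4],"twist":[0,0.02,0]},{"gripper":8,"travel":[10.8,-20.5,-2.2],"twist":[0,0.044,0]},{"gripper":8,"travel":[10.8,-20.5,-2.2],"twist":[0,0.044,0]},{"gripper":8,"travel":[10.8,-20.5,-2.2],"twist":[0,0.044,0]},{"gripper":8,"travel":[10.8,-20.5,-2.2],"twist":[0,0.044,0]},{"gripper":8,"travel":[10.8,-20.5,-2.2],"twist":[0,0.044,0]},{"gripper":8,"travel":[10.8,-20.5,-2.2],"twist":[0,0.044,0]},{"gripper":8,"travel":[10.8,-20.5,-2.2],"twist":[0,0.044,0]},{"gripper":8,"travel":[10.8,-20.5,-2.2],"twist":[0,0.044,0]},{"gripper":8,"travel":[10.8,-20.5,-2.2],"twist":[0,0.044,0]},{"gripper":8,"travel":[10.8,-20.5,-2.2],"twist":[0,0.044,0]},{"gripper":8,"travel":[10.8,-20.5,-2.2],"twist":[0,0.044,0]}]'
python3 - <<'E'
from h import *
B=mk(place(C,[0,0,.2])[0],frame(C,[-1,0,0],[0,0,-1.]));steps(now(),B,3);print(now()[:3,3])
E
```

```text
time: 23.7
ee_pos: [0.4234, -0.241, 0.207]
tcp_rot: [-180.0, 6.1, -176.3]
wrist_force: [0.7, 0.0, -3.2]
opening: 0.0143
grasp_force: 68.6
3 rows travel [  9.6 -16.5   1.6] twist [0.0002 0.0357 0.0071]
[ 0.42339431 -0.24102008  0.2069756 ]
```

```bash
python3 -m crank '[{"gripper":8,"travel":[9.6,-16.5,1.6],"twist":[0,0.0357,0.0071]},{"gripper":8,"travel":[9.6,-16.5,1.6],"twist":[0,0.0357,0.0071]},{"gripper":8,"travel":[9.6,-16.5,1.6],"twist":[0,0.0357,0.0071]},{"gripper":8,"travel":[0,0,20],"twist":[0,0,0]},{"gripper":8,"travel":[0,0,20],"twist":[0,0,0]},{"gripper":8,"travel":[0,0,20],"twist":[0,0,0]},{"gripper":8,"travel":[0,0,10],"twist":[0,0,0]},{"gripper":8,"travel":[0,0,0],"twist":[0,0,0]},{"gripper":8,"travel":[0,0,0],"twist":[0,0,0]}]'
python3 - <<'E'
from h import *
import cv2
T=now();print(T[:3,3])
a=bot.camera("side");b=bot.camera("top")
m=lambda i,x,y:cv2.resize(i[y:y+75,x:x+50],None,fx=8,fy=8,interpolation=cv2.INTER_CUBIC)
cv2.imwrite("pics/v7.png",np.clip(np.hstack([m(a,275,275),m(b,355,240)])[:,:,::-1].astype(float)*2,0,255).astype(np.uint8))
L=lambda x,y,z:[[x,y,z],[x,-y,z],[-x,-y,z],[-x,y,z]]
for nm,o in(("side",[275,275]),("top",[355,240])):
    f=lambda P:((proj(nm,P)-o)*8).round().tolist()
    print(nm,"block top",f(place(C,L(.039,.053,.05))),"dock mouth",f(place(C,L(.0285,.0425,.05))))
    B=np.array(L(.021,.035,-.061)+L(.021,.035,.019))*[1,1,1]
    P=place([*T[:2,3],C[2]],B);P[:,2]+=T[2,3]
    print(nm,"battery foot,top",f(P))
E
```

```text
time: 24.82
ee_pos: [0.3989, -0.2911, 0.1314]
tcp_rot: [-179.9, 0.2, -177.5]
wrist_force: [-0.2, -0.0, -2.3]
opening: 0.0147
grasp_force: 68.8
[ 0.39889045 -0.29111241  0.13139762]
side block top [[198.0, 198.0], [415.0, 357.0], [235.0, 464.0], [21.0, 294.0]] dock mouth [[195.0, 226.0], [369.0, 354.0], [238.0, 432.0], [65.0, 297.0]]
side battery foot,top [[194.0, 196.0], [338.0, 301.0], [241.0, 358.0], [98.0, 248.0], [198.0, 2.0], [348.0, 104.0], [248.0, 159.0], [99.0, 53.0]]
top block top [[45.0, 71.0], [335.0, 60.0], [348.0, 276.0], [56.0, 288.0]] dock mouth [[76.0, 99.0], [309.0, 90.0], [318.0, 248.0], [84.0, 258.0]]
top battery foot,top [[104.0, 112.0], [298.0, 105.0], [305.0, 223.0], [110.0, 231.0], [144.0, 96.0], [349.0, 88.0], [356.0, 213.0], [150.0, 221.0]]
```

View pics/v7.png

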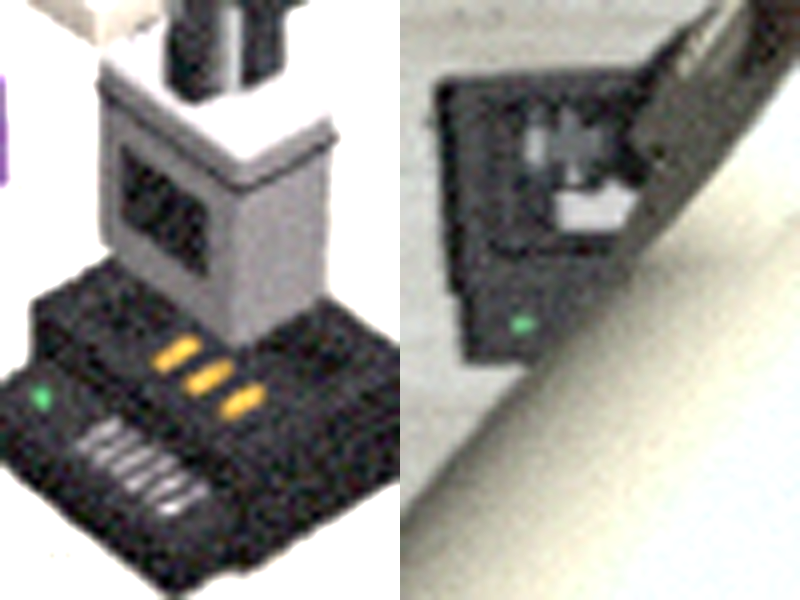

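Run:
```python
from h import *
cr=lambda a:np.array(a)/4+[220,150]
def back(px,z):
    r=least_squares(lambda X:proj("top",[X[0],X[1],z])[0]-px,[.4,-.3]);return np.r_[r.x,z]
for nm,p,z in (("led",[601,522],.031),("c1",[602,450],.022),("c2",[624,449],.022),("c3",[646,448],.022),("c4",[668,447],.022),("TL",[558,400],.05),("BL",[565,500],.05)):
    X=back(cr(p),z);c,s=np.cos(C[2]),np.sin(C[2]);d=X[:2]-C[:2]
    print(nm,X.round(4),"charger frame",(c*d[0]+s*d[1]).round(4),(-s*d[0]+c*d[1]).round(4),"side crop",((proj("side",X)[0]-[275,275])*8).round())
```

```text
led [ 0.3443 -0.2679  0.031 ] charger frame -0.0525 0.0266 side crop [ 40. 397.]
c1 [ 0.3969 -0.2706  0.022 ] charger frame -0.0 0.0216 side crop [171. 356.]
c2 [ 0.3977 -0.2869  0.022 ] charger frame 0.0001 0.0053 side crop [203. 381.]
c3 [ 0.3985 -0.3032  0.022 ] charger frame 0.0001 -0.011 side crop [237. 407.]
c4 [ 0.3993 -0.3195  0.022 ] charger frame 0.0002 -0.0274 side crop [270. 432.]
TL [ 0.4312 -0.2342  0.05  ] charger frame 0.0358 0.0565 side crop [184. 197.]
BL [ 0.3596 -0.2387  0.05  ] charger frame -0.036 0.0551 side crop [ 24. 287.]
```

Run:
```python
from h import *
cr=lambda a:np.array(a)/4+[220,150]
L=[[.039,.053,.0],[.039,-.053,.05],[-.039,-.053,.05],[0,0,.022],[0,0,.022]]
px=cr([[558,402],[711,391],[715,495],[635,448.5],[635,448.5]])
p,e=fit(L,px,C);print("charger",p,np.degrees(p[2]),e.round(1))
f=lambda P:((proj("side",P)-[275,275])*8).round().tolist()
print(f(place(p,[[-.039,.053,.05],[.039,.053,.05],[-.039,-.053,.05]])),f(place(C,[[-.039,.053,.05]])))
# battery: shift of foot corners observed vs predicted
T=now()
for dz in(-.061,-.057):
    B=np.array([[-.021,.035,dz],[-.021,-.035,dz],[.021,-.035,dz],[-.021,-.035,dz+.08]]);P=place([*T[:2,3],C[2]],B);P[:,2]+=T[2,3];print(dz,f(P))
```

```text
charger [ 0.39806259 -0.2947917   0.04397272] 2.519451086393628 [[-0.5 -0.4]
 [ 0.1 -0.4]
 [ 0.6  0.7]
 [-0.1  0. ]
 [-0.1  0. ]]
[[26.0, 298.0], [203.0, 202.0], [241.0, 468.0]] [[21.0, 294.0]]
-0.061 [[98.0, 248.0], [242.0, 358.0], [339.0, 301.0], [248.0, 159.0]]
-0.057 [[98.0, 239.0], [242.0, 348.0], [339.0, 292.0], [248.0, 149.0]]
```

LED and contacts agree between both views (LED at side (40,398), exactly as predicted). The charger centre refines to (0.398,-0.295), and the foot corner at side (240,345) puts the battery foot at about z=0.074. I'll shift 4 mm to -y and lower it gently.

```bash
python3 -m crank '[{"gripper":8,"travel":[0,-4,6],"twist":[0,0,0]},{"gripper":8,"travel":[0,0,6],"twist":[0,0,0]},{"gripper":8,"travel":[0,0,6],"twist":[0,0,0]},{"gripper":8,"travel":[0,0,3],"twist":[0,0,0]},{"gripper":8,"travel":[0,0,3],"twist":[0,0,0]}]' | grep -E 'ee|wrist'
python3 -m crank '[{"gripper":8,"travel":[0,0,3],"twist":[0,0,0]}]'| grep -E 'ee|wrist'
python3 -m crank '[{"gripper":8,"travel":[0,0,2],"twist":[0,0,0]}]'| grep -E 'ee|wrist'
python3 -m crank '[{"gripper":8,"travel":[0,0,2],"twist":[0,0,0]}]'| grep -E 'ee|wrist'
```

```text
ee_pos: [0.399, -0.2948, 0.1066]
wrist_force: [0.6, 0.4, -1.9]
ee_pos: [0.399, -0.2949, 0.1036]
wrist_force: [0.6, -0.0, -3.2]
ee_pos: [0.399, -0.2948, 0.1014]
wrist_force: [0.6, 1.1, -2.9]
ee_pos: [0.399, -0.2949, 0.0995]
wrist_force: [0.7, 0.1, -3.0]
```

```bash
python3 -m crank '[{"gripper":8,"travel":[0,0,3],"twist":[0,0,0]},{"gripper":8,"travel":[0,0,3],"twist":[0,0,0]}]' | grep -E 'ee|wrist'
python3 -m crank '[{"gripper":8,"travel":[0,0,3],"twist":[0,0,0]},{"gripper":8,"travel":[0,0,2],"twist":[0,0,0]}]'| grep -E 'ee|wrist'
python3 -m crank '[{"gripper":8,"travel":[0,0,2],"twist":[0,0,0]}]'| grep -E 'ee|wrist'
python3 -m crank '[{"gripper":8,"travel":[0,0,1.5],"twist":[0,0,0]}]'| grep -E 'ee|wrist'
python3 -m crank '[{"gripper":8,"travel":[0,0,1.5],"twist":[0,0,0]}]'| grep -E 'ee|wrist'
```

```text
ee_pos: [0.399, -0.2948, 0.0934]
wrist_force: [0.7, -0.5, -2.6]
ee_pos: [0.399, -0.2948, 0.0884]
wrist_force: [1.8, 0.5, -2.0]
ee_pos: [0.399, -0.2949, 0.0865]
wrist_force: [2.1, -0.7, -2.0]
ee_pos: [0.399, -0.2948, 0.085]
wrist_force: [2.3, -0.1, -2.1]
ee_pos: [0.399, -0.2949, 0.0835]
wrist_force: [1.8, -0.1, -2.2]
```

```bash
python3 -m crank '[{"gripper":8,"travel":[0,0,1.5],"twist":[0,0,0]}]' | grep -E 'ee|wrist'
python3 -m crank '[{"gripper":8,"travel":[0,0,1.2],"twist":[0,0,0]}]'| grep -E 'ee|wrist'
python3 -m crank '[{"gripper":8,"travel":[0,0,1.2],"twist":[0,0,0]}]'| grep -E 'ee|wrist'
python3 -m crank '[{"gripper":8,"travel":[0,0,1],"twist":[0,0,0]}]'| grep -E 'ee|wrist'
```

```text
ee_pos: [0.399, -0.2948, 0.082]
wrist_force: [2.5, 0.4, -1.9]
ee_pos: [0.399, -0.2948, 0.0808]
wrist_force: [1.6, 0.1, -2.8]
ee_pos: [0.399, -0.2948, 0.0797]
wrist_force: [1.9, -0.2, -0.4]
ee_pos: [0.3993, -0.2948, 0.0795]
wrist_force: [1.4, 3.5, 9.4]
```

The floor is felt at 9 N with the foot at 22 mm as expected, so the battery is fully down. Now release and rise.

```bash
python3 -m crank '[{"gripper":25,"travel":[0,0,-0.5],"twist":[0,0,0]},{"gripper":40,"travel":[0,0,0],"twist":[0,0,0]},{"gripper":40,"travel":[0,0,0],"twist":[0,0,0]},{"gripper":40,"travel":[0,0,-10],"twist":[0,0,0]},{"gripper":40,"travel":[0,0,-25],"twist":[0,0,0]},{"gripper":40,"travel":[0,0,-35],"twist":[0,0,0]},{"gripper":40,"travel":[0,0,-35],"twist":[0,0,0]},{"gripper":40,"travel":[0,0,-30],"twist":[0,0,0]},{"gripper":40,"travel":[0,0,0],"twist":[0,0,0]}]' 20
python3 - <<'E'
from h import *
import cv2
q=1.65
def K(q,h): return mk(place(S,knob(q,h)),frame(S,-(np.cos(q)*y_+np.sin(q)*v_),-n_))
B=K(q,.07);print(B[:3,3],bot.get_obs()["q"]);steps(now(),B,20)
# rib top predicted vs image darkness
b=bot.camera("side");cv2.imwrite("pics/s8.png",b[:,:,::-1])
f=lambda P:proj("side",P).round(1).tolist()
print(f(place([.398,-.295,.044],[[0,0,.126],[-.021,-.035,.102],[-.021,-.035,.05],[-.021,.035,.102],[.021,-.035,.102]])))
g=b.mean(2).astype(int);print(g[270:330:3,286:324:3])
E
```

```text
time: 28.42
ee_pos: [0.3994, -0.2954, 0.2171]
tcp_rot: [-179.8, 0.3, -177.5]
wrist_force: [-1.2, -0.4, -0.5]
opening: 0.0401
grasp_force: 0.0
[0.44998416 0.07270746 0.14381574] [-3.65253048e+01 -2.48443444e+00  3.52207836e+00  9.56535524e+01
  5.81966968e-02 -3.90322336e+01]
20 rows travel [-1.7 18.3  4.7] twist [-0.0017 -0.0303  0.0027]
[[303.3, 293.4], [306.2, 311.1], [305.7, 326.7], [287.9, 297.5], [318.5, 304.1]]
[[131 115 114 123 132 121 112 160 186 182 183 185 184]
 [135 132 130 124 119 126 183 187 180 180 180 181 182]
 [116 132 118 145 180 182 177 169 184 184 173 183 182]
 [ 95 117 160 190 184 190 182 175 177 180 183 178 183]
 [177 175 172 178 181 187 186 185 179 183 175 188 180]
 [179 180 180 183 182 182 182 184 187 181 179 171 188]
 [179 184 182 182 183 179 180 184 183 180 180 178 182]
 [180 173 180 184 183 184  87 133 184 177 178 182 185]
 [163 180 182 147  91  27  37  16 185 179 176 178 181]
 [157 165 135 136  18  23  50  49 177 177 181 180 177]
 [172  71 137 136   9  54  49  33 139 161 170 183 172]
 [169  36  61 125  38  23 104 140 137 136 161 170 174]
 [180  61  44  57 111 146 138 139 140 137 104 176 170]
 [ 28  61  57  56  52  76 140 142 117  77  59 178 179]
 [ 27  63  22  53  61  44  65  80  65  65  88 169 179]
 [ 32  65  15  11  38  59  38  59  83  77  69  38 154]
 [ 25  35  19  24  16  35  61  81  80  84  67  30  28]
 [ 25  31  42  19  24  32  61  78  75  80  71  25  33]
 [ 19  14  18  31  32  50  61  82  81  59  33  30  12]
 [ 24  73  24  22  24  34  64  79  32  30  19  23  20]]
```

```bash
python3 -m crank '[{"gripper":50,"travel":[-1.7,18.3,4.7],"twist":[-0.0017,-0.0303,0.0027]},{"gripper":50,"travel":[-1.7,18.3,4.7],"twist":[-0.0017,-0.0303,0.0027]},{"gripper":50,"travel":[-1.7,18.3,4.7],"twist":[-0.0017,-0.0303,0.0027]},{"gripper":50,"travel":[-1.7,18.3,4.7],"twist":[-0.0017,-0.0303,0.0027]},{"gripper":50,"travel":[-1.7,18.3,4.7],"twist":[-0.0017,-0.0303,0.0027]},{"gripper":50,"travel":[-1.7,18.3,4.7],"twist":[-0.0017,-0.0303,0.0027]},{"gripper":50,"travel":[-1.7,18.3,4.7],"twist":[-0.0017,-0.0303,0.0027]},{"gripper":50,"travel":[-1.7,18.3,4.7],"twist":[-0.0017,-0.0303,0.0027]},{"gripper":50,"travel":[-1.7,18.3,4.7],"twist":[-0.0017,-0.0303,0.0027]},{"gripper":50,"travel":[-1.7,18.3,4.7],"twist":[-0.0017,-0.0303,0.0027]},{"gripper":50,"travel":[-1.7,18.3,4.7],"twist":[-0.0017,-0.0303,0.0027]},{"gripper":50,"travel":[-1.7,18.3,4.7],"twist":[-0.0017,-0.0303,0.0027]}]'
python3 -m crank '[{"gripper":50,"travel":[-1.7,18.3,4.7],"twist":[-0.0017,-0.0303,0.0027]},{"gripper":50,"travel":[-1.7,18.3,4.7],"twist":[-0.0017,-0.0303,0.0027]},{"gripper":50,"travel":[-1.7,18.3,4.7],"twist":[-0.0017,-0.0303,0.0027]},{"gripper":50,"travel":[-1.7,18.3,4.7],"twist":[-0.0017,-0.0303,0.0027]},{"gripper":50,"travel":[-1.7,18.3,4.7],"twist":[-0.0017,-0.0303,0.0027]},{"gripper":50,"travel":[-1.7,18.3,4.7],"twist":[-0.0017,-0.0303,0.0027]},{"gripper":50,"travel":[-1.7,18.3,4.7],"twist":[-0.0017,-0.0303,0.0027]},{"gripper":50,"travel":[-1.7,18.3,4.7],"twist":[-0.0017,-0.0303,0.0027]},{"gripper":50,"travel":[0,0,0],"twist":[0,0,0]}]'
cat >> h.py <<'E'
def K(q,h): return mk(place(S,knob(q,h)),frame(S,-(np.cos(q)*y_+np.sin(q)*v_),-n_))
E
python3 - <<'E'
from h import *
print(rel(),bot.get_obs()["q"]);steps(now(),K(1.65,-.0095),1)
E
```

```text
time: 29.98
ee_pos: [0.4209, -0.0733, 0.1633]
tcp_rot: [178.4, 20.9, -179.7]
wrist_force: [-0.4, 0.4, 0.2]
opening: 0.0498
grasp_force: 0.0
time: 31.1
ee_pos: [0.4495, 0.0748, 0.1409]
tcp_rot: [176.7, 34.6, 178.4]
wrist_force: [-0.6, -0.0, -0.2]
opening: 0.0497
grasp_force: 0.0
[np.float64(-112.6), np.float64(76.9), np.float64(67.8)] [ 12.72427654 -48.52031555 -44.16848053  59.96049828  -4.85319703
  11.76030814]
1 rows travel [-2.6 -2.1 77.3] twist [ 0.0027 -0.0061  0.0015]
```

```bash
python3 -m crank '[{"gripper":50,"travel":[-2,-2,12],"twist":[0.0027,-0.006,0.0015]},{"gripper":50,"travel":[0,0,15],"twist":[0,0,0]},{"gripper":50,"travel":[0,0,15],"twist":[0,0,0]},{"gripper":50,"travel":[0,0,13],"twist":[0,0,0]},{"gripper":50,"travel":[0,0,12],"twist":[0,0,0]},{"gripper":50,"travel":[0,0,9],"twist":[0,0,0]},{"gripper":50,"travel":[0,0,0],"twist":[0,0,0]}]'
python3 -c "
from h import *
print(rel(),bot.get_obs()['q']);steps(now(),K(1.65,-.0095),1)"
```

```text
time: 31.98
ee_pos: [0.4955, 0.0746, 0.0806]
tcp_rot: [176.8, 34.9, 178.2]
wrist_force: [-0.4, 0.9, 1.1]
opening: 0.0502
grasp_force: 0.0
[np.float64(-109.7), np.float64(73.6), np.float64(-7.9)] [ 11.19625178 -41.27134453 -47.91451116  48.52173809  -4.28412985
  10.68500078]
1 rows travel [1.1 1.1 1.6] twist [-0.0012  0.0008 -0.0022]
```

```bash
python3 -m crank '[{"gripper":10,"travel":[0,0,0],"twist":[0,0,0]},{"gripper":10,"travel":[0,0,0],"twist":[0,0,0]},{"gripper":10,"travel":[0,0,0],"twist":[0,0,0]},{"gripper":10,"travel":[0,0,0],"twist":[0,0,0]},{"gripper":10,"travel":[0,0,0],"twist":[0,0,0]}]' 20
python3 -c "
from h import *
print(rel());steps(K(1.65,-.0095),K(0,-.0095),16)"
```

```text
time: 32.6
ee_pos: [0.4958, 0.0748, 0.0821]
tcp_rot: [176.8, 35.1, 178.2]
wrist_force: [-4.7, -1.1, 5.9]
opening: 0.0164
grasp_force: 19.6
[np.float64(-108.6), np.float64(73.8), np.float64(-6.8)]
16 rows travel [ -0.6 -11.4  -0. ] twist [-0.     -0.     -0.1031]
```

```bash
python3 -m crank '[{"gripper":10,"travel":[-0.6,-11.3,0],"twist":[0,0,-0.103]},{"gripper":10,"travel":[-0.6,-11.3,0],"twist":[0,0,-0.103]},{"gripper":10,"travel":[-0.6,-11.3,0],"twist":[0,0,-0.103]},{"gripper":10,"travel":[-0.6,-11.3,0],"twist":[0,0,-0.103]}]'
python3 -c "
from h import *
print(rel(),(knob(1.238)-port)@v_,(knob(1.238)-port)@y_)"
```

```text
time: 33.1
ee_pos: [0.504, 0.031, 0.0855]
tcp_rot: [-167.0, 33.1, -153.1]
wrist_force: [7.8, 6.1, -1.2]
opening: 0.0165
grasp_force: 19.6
[np.float64(-102.3), np.float64(29.5), np.float64(-7.0)] -0.1049345728489371 0.029737720624145154
```

```bash
python3 -m crank '[{"gripper":10,"travel":[-0.6,-11.3,0],"twist":[0,0,-0.103]},{"gripper":10,"travel":[-0.6,-11.3,0],"twist":[0,0,-0.103]},{"gripper":10,"travel":[-0.6,-11.3,0],"twist":[0,0,-0.103]},{"gripper":10,"travel":[-0.6,-11.3,0],"twist":[0,0,-0.103]},{"gripper":10,"travel":[-0.6,-11.3,0],"twist":[0,0,-0.103]},{"gripper":10,"travel":[-0.6,-11.3,0],"twist":[0,0,-0.103]},{"gripper":10,"travel":[-0.6,-11.3,0],"twist":[0,0,-0.103]},{"gripper":10,"travel":[-0.6,-11.3,0],"twist":[0,0,-0.103]},{"gripper":10,"travel":[-0.6,-11.3,0],"twist":[0,0,-0.103]},{"gripper":10,"travel":[-0.6,-11.3,0],"twist":[0,0,-0.103]},{"gripper":10,"travel":[-0.5,-10,0],"twist":[0,0,-0.09]}]'
python3 -c "
from h import *
print(rel(),bot.get_obs()['q'])"
```

```text
time: 34.48
ee_pos: [0.5822, -0.035, 0.1361]
tcp_rot: [-145.2, 4.0, -91.4]
wrist_force: [0.7, 14.0, -1.4]
opening: 0.0163
grasp_force: 20.1
[np.float64(-13.0), np.float64(-41.6), np.float64(-7.9)] [ -6.81949245 -27.31652663 -34.13365243  48.65128867   6.39196734
 -92.13947683]
```

```bash
python3 -m crank '[{"gripper":10,"travel":[-1,-6,0],"twist":[0,0,-0.05]},{"gripper":10,"travel":[-0.5,-5,0],"twist":[0,0,-0.05]}]'|grep -E 'ee|wrist'
python3 -m crank '[{"gripper":10,"travel":[0,-2,0],"twist":[0,0,0]},{"gripper":10,"travel":[0,-2,0],"twist":[0,0,0]}]'|grep -E 'ee|wrist'
python3 -c "
from h import *
print(rel())"
```

```text
ee_pos: [0.5909, -0.0352, 0.1421]
wrist_force: [-0.4, 5.7, -2.1]
ee_pos: [0.5938, -0.035, 0.1441]
wrist_force: [-2.9, 5.2, -2.3]
[np.float64(1.1), np.float64(-42.4), np.float64(-7.9)]
```

```bash
python3 -m crank '[{"gripper":10,"travel":[0,-2,0],"twist":[0,0,0]}]'|grep -E 'ee|wrist'
python3 -m crank '[{"gripper":10,"travel":[0,-1.5,0],"twist":[0,0,0]},{"gripper":10,"travel":[0,0,0],"twist":[0,0,0]}]'|grep -E 'ee|wrist'
python3 -c "
from h import *
print(rel())"
```

```text
ee_pos: [0.5947, -0.035, 0.1445]
wrist_force: [-12.0, 4.2, -0.9]
ee_pos: [0.5948, -0.0351, 0.1444]
wrist_force: [-16.5, 4.3, -0.6]
[np.float64(2.1), np.float64(-42.5), np.float64(-8.3)]
```

```bash
python3 -m crank '[{"gripper":10,"travel":[0,-2,0],"twist":[0,0,0]},{"gripper":10,"travel":[0,0,0],"twist":[0,0,0]}]'|grep -E 'ee|wrist'
python3 -c "
from h import *
print(rel())"
python3 -m crank '[{"gripper":10,"travel":[0,4,0],"twist":[0,0,0]},{"gripper":30,"travel":[0,0.5,0],"twist":[0,0,0]},{"gripper":50,"travel":[0,0,0],"twist":[0,0,0]},{"gripper":50,"travel":[0,0,0],"twist":[0,0,0]},{"gripper":50,"travel":[0,0,-15],"twist":[0,0,0]},{"gripper":50,"travel":[0,0,-30],"twist":[0,0,0]},{"gripper":50,"travel":[0,0,-35],"twist":[0,0,0]},{"gripper":50,"travel":[0,0,-35],"twist":[0,0,0]},{"gripper":50,"travel":[0,0,0],"twist":[0,0,0]}]'
python3 - <<'E'
from h import *
import cv2
# compare before/after images of the cover & surroundings
for nm,ref in(("top","pics/top0.png"),("side","pics/side0.png")):
    im=bot.camera(nm);r=cv2.imread(ref)[:,:,::-1];cv2.imwrite(f"pics/{nm}9.png",im[:,:,::-1])
    d=np.abs(im.astype(int)-r).max(2)
    K9=proj(nm,place(S,np.array([knob(0,.039),knob(0,.005),knob(.05,.039)]))).round(1);print(nm,K9.tolist())
    if nm=="top":
        g=im.mean(2).astype(int);g0=r.mean(2).astype(int)
        print(g[184:202,286:300]);print(g0[184:202,286:300])
        for n,(x,y) in dict(y=(182,191),w=(169,246),sh=(398,165)).items(): print(n,(d[y-28:y+28,x-28:x+28]>40).sum())
E
```

```text
ee_pos: [0.595, -0.0352, 0.1442]
wrist_force: [-27.3, 3.6, 2.7]
[np.float64(2.1), np.float64(-42.6), np.float64(-8.6)]
time: 36.72
ee_pos: [0.5294, -0.041, 0.2453]
tcp_rot: [-144.5, 0.5, -87.1]
wrist_force: [0.7, 0.4, -0.4]
opening: 0.0501
grasp_force: 0.0
top [[293.1, 194.6], [292.4, 189.4], [293.1, 196.5]]
[[89 92 90 90 89 91 90 89 87 90 95 74 68 66]
 [88 89 87 87 77 75 71 70 79 89 87 72 66 66]
 [90 91 92 80 48 47 38 41 56 73 85 68 64 61]
 [87 89 85 52 27 13 17 11 21 44 76 58 58 62]
 [91 87 72 42 22 14 23 23 17 21 56 56 58 69]
 [92 90 70 34  9  8 10 14 11 25 60 64 63 62]
 [90 92 79 44 15 19 18 10  9 23 65 66 64 62]
 [88 90 88 61 25  8 24 16 15 26 63 67 65 63]
 [88 92 88 67 38 12 22 16 17 21 63 65 63 63]
 [90 87 92 75 42 16 24 13  9  6 46 65 68 61]
 [92 91 93 88 44 30  8 26 14 22 48 72 67 70]
 [89 88 93 91 61 31 21 21 25 30 66 80 65 67]
 [91 91 90 92 82 58 41 29 39 57 77 76 65 62]
 [89 91 90 91 81 61 41 31 47 55 62 54 51 35]
 [91 89 90 91 73 39 13 19 24 34 35 32 23 18]
 [78 70 79 76 58 34 14 14 23 25 31 26 28 24]
 [62 57 62 59 48 21 18 24 17 29 29 27 33 20]
 [63 61 64 64 54 25  7 20
[... 198 characters left out ...]
2]
 [92 92 79 55 34 10 19 12  4 40 67 58 65 62]
 [93 93 75 39 17 15 14 11  9 28 51 51 62 68]
 [91 92 72 38 10 10 15 15 22 27 62 65 62 59]
 [92 91 79 46 19  8 13 19 13 26 64 70 67 62]
 [92 94 90 65 35 14 21 12 10 15 57 70 66 64]
 [92 93 91 75 41 24 23 21 14 23 52 61 66 64]
 [91 89 91 78 41 20 14 14 21 21 50 64 64 65]
 [94 92 91 87 49 20 25 14 13 28 58 68 65 64]
 [94 97 98 93 61 37 14 21 24 49 80 71 64 70]
 [93 94 92 92 80 58 48 41 42 70 90 77 65 63]
 [89 93 93 92 94 88 77 74 75 89 93 82 67 64]
 [98 95 91 94 94 92 86 85 85 85 78 66 64 60]
 [80 82 81 85 82 76 78 75 74 73 70 62 61 65]
 [62 64 66 65 60 64 66 60 67 62 65 65 62 67]]
y 0
w 0
sh 0
side [[292.9, 215.2], [297.5, 221.1], [291.7, 216.6]]
```

```bash
python3 -c "
from workcell import bot
print(bot.job_done())"
```

```text
the job is handed in; nothing more can be done
None
```

The job is handed in: the battery stands fully down in the black charger, the cover is shut against its stop, the bowls and shaker look unmoved in the pictures, and the robot's clock stood at about 37 s of the 69 s.

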